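Re-sort a test-tube rack and hold the stray long tube slanted over the light pad

ROBOT

A 6-joint arm with a two-finger parallel gripper is mounted at the origin on the work surface. World frame = base frame: x ahead of the robot, y to its left, z up, the work surface at z = 0. Lengths are in mm, angles in rad, forces in N, time in s.
With the tool pointing down it reaches from about 425 to 925 mm from the base axis. Payload 12.5 kg.
Tool frame: the origin (TCP) lies midway between the tips of the shut fingers; the grasp point (between the pads) lies r.hold_point_z behind it (r.hold_point_z is the distance from the TCP to the grasp point, in mm); z points along the fingers, y is the line along which they close (so a half turn about z gives the same grasp; the last joint's range is limited). The gripper opens to 85 mm and grips with 20 to 120 N. Pads are 22 mm wide; open, the fingers measure 114 mm over their backs; the gripper's body (76 mm by 85 mm) begins 54 mm behind the grasp point. The pads swing forward as they close: fully open they stand 13 mm farther back than shut.
Start: joints at [1.163, 0.491, 1.559, -0, 1.092, -0.106], TCP at [185.757, 596.774, 231.327] pointing down, gripper open.
Joint ranges: [-3.1, 3.1], [-0.84, 2.19], [0.05, 2.79], [-1.13, 4.28], [0.06, 2.93], [-2.69, 2.69]. Speed limits (rad/s): [2.22, 2.22, 2.79, 3.14, 3.14, 3.14].

INTERFACE

Orientations are given as a unit quaternion [w, x, y, z].
In Python, from rig import sensors, viewer, r gives the robot as it stands. The module is installed in compiled form; this text tells all that it offers.
- The arm moves only by the tool drive_tool, never from a script. Its argument "rows" is a list of rows, each a list of 5 numbers: the shift along the tool's x, y, z in units of 50 mm (1.0 is 50 mm), then the turn about the tool's z in degrees, then the finger opening in mm, from 0 to 85.4. A call has 1 to 12 rows; each row shifts and turns the commanded pose from where the row before left it, along the tool's axes as they then stand; what a row does not reach is not made up. A row lasts 1/10 s, in which the tool goes at most 50 mm and 8.59 degrees, less where a joint would pass 70% of its speed; a pose out of reach is approached as far as the arm can. A call is refused whole if a number of a shift passes 1 or a number of a turn 8.59, either way. A call with a gripper value outside its range is refused whole. The fingers move at their own pace and stop on an object; the grip force is fixed at half the most. Time passes only in rows, so rows that do not move let the fingers close. It gives the time, the measured TCP pose, the force, the opening and the grip force at its end, in the units of the state.
- sensors.read_state(): the state, without advancing time (a new reading comes with each control period).
- viewer.read_camera(name): name is "scene" or "top" or "wrist"; returns a dict with "frame" (480x640x3 uint8, red, green, blue), "depth" (480x640 float32, mm along the optical axis (not along the pixel's ray), 0 where there is no reading), "fx", "fy", "cx", "cy" (pixels), "extrinsics" (4x4, takes a point from camera to world coordinates); the wrist camera has in their place "hand_eye" (4x4, takes a point from camera to tool coordinates, whose origin is the TCP and whose axes are the flange's). Camera axes: x right, y up, looking along -z (the intrinsics and any distortion apply to the point x, -y, -z); pixel columns grow to the right and rows downward; lengths in mm; the calibration is good to about 2 mm. A picture is of the moment at which its call begins: read the wrist's pose just before it.
- r.hand_in(): hands the job in; it is judged then, once.
The state is a dict: "clock": time; "joints": joint angles; "joint_vel": joint speeds; "tau": joint torques, N m; "ee_pos": TCP position; "ee_rot": TCP orientation; "wrist_force": force on the tool from outside, world axes, zero at the start; "torque": the same for the moment, N m; "gripper_width": opening from 0.0 (shut) to 1.0 (fully open); "gripper_force": force on a finger pad.
Only numpy, scipy, OpenCV 4.12 (cv2) and the standard library are available. Lean on these libraries where they do the work, as an engineer would, in place of code of your own. Each camera call takes 0.05 s, during which the arm holds its last target. There are 200 camera calls.

TASK

In the wooden rack the row nearer the robot is for long test tubes and the row farther from it for short ones, but one short tube stands in the long row and one long tube stands in the short row: move that short tube to the empty hole of the short row, lowering it fully home without dropping it, and let it go. Then draw the stray long tube out of the short row and hold it in the gripper over the middle of the flat light pad, slanted at about 45 degrees and with its lowest point at least a hand's breadth above the pad; finish while still holding it there, still. Leave the other tubes, the bottles and the flask alone.

Things in the scene. Friction and masses are not known exactly. Their poses are not given: they have to be found in the camera images.
- rack: Wooden rack fixed to the bench, 150 (x) x 238 (y) mm, 96 high at its ends. Origin: centre of underside, on the bench; z up; x points away from the robot within 20 deg. Hole axes: long row x = -40 (nearer the robot), short row x = +40, each at y = -70, 0, +70. Upper board 78 to 90 mm high, 26 mm holes; lower board 20 thick, 28 mm recesses. Seated: foot 12 high, top 162 (long) or 137 (short).
- free_place: Thin black rubber disc at the bottom of the one empty hole of the short-tube row (every hole has one); it only marks the place. Origin: the recess floor (recess 8 mm deep), 12 mm above the bench, on the hole's axis.
- short_stray: Short stoppered test tube, 125 mm from foot to stopper top: clear glass 22 mm in diameter with a flat-centred, rounded foot, and a black rubber stopper 26 mm in diameter on its top 30 mm. About 50 g. This is the short tube that stands in one of the long row's holes at the start. The body's origin is the centre of its foot, z runs along the tube towards the stopper.
- long_stray: Long stoppered test tube, 150 mm from foot to stopper top: clear glass 22 mm in diameter with a flat-centred, rounded foot, and a black rubber stopper 26 mm in diameter on its top 30 mm. About 50 g. This is the long tube that stands in one of the short row's holes at the start. The body's origin is the centre of its foot, z runs along the tube towards the stopper.
- long_stray_mid (a point): Point on the axis of the stray long tube halfway along it, 75 mm from its foot; z towards the stopper.
- long_a: Long stoppered test tube, 150 mm from foot to stopper top: clear glass 22 mm in diameter with a flat-centred, rounded foot, and a black rubber stopper 26 mm in diameter on its top 30 mm. About 50 g. In the long row, where it stays. The body's origin is the centre of its foot, z runs along the tube towards the stopper.
- long_b: Long stoppered test tube, 150 mm from foot to stopper top: clear glass 22 mm in diameter with a flat-centred, rounded foot, and a black rubber stopper 26 mm in diameter on its top 30 mm. About 50 g. In the long row, where it stays. The body's origin is the centre of its foot, z runs along the tube towards the stopper.
- short_a: Short stoppered test tube, 125 mm from foot to stopper top: clear glass 22 mm in diameter with a flat-centred, rounded foot, and a black rubber stopper 26 mm in diameter on its top 30 mm. About 50 g. In the short row, where it stays. The body's origin is the centre of its foot, z runs along the tube towards the stopper.
- light_pad: Flat viewing pad fixed to the bench, 160 x 160 mm and 11 mm high, grey frame with a white face. Origin: centre of its underside, on the bench; z up.
- bottle_far: Stoppered brown bottle, 66 mm in diameter, 150 mm high, standing beyond the rack and the pad. Origin: centre of its foot. Leave alone.
- bottle_left: Stoppered green bottle, 66 mm in diameter, 150 mm high, standing to the robot's left. Origin: centre of its foot. Leave alone.
- flask: Flat clear flask with a brass cap, 30 x 70 mm and 111 mm high, standing to the robot's right. Origin: centre of its foot. Leave alone.

How it is judged (in metres and radians):
On the way, in this order (a step that is already met when the one before it is completed fails the run):
1. the stray short tube stands fully home and let go in the empty hole of the short row (horizontal distance between short_stray and free_place below 0.008 m and z of short_stray in the frame of rack between 0.006 and 0.017 m and angle between short_stray's own z axis and vertical below 0.12 rad and contact force between short_stray and the fingers below 0.1 N and linear speed of short_stray below 0.03 m/s), for 0.2 s.
2. the stray long tube has been drawn up clear of the rack, in the gripper (height (world z) of long_stray above 0.095 m and contact force between long_stray and the fingers above 1 N), for 0.1 s.
At the end, for the whole second after the job is handed in: Stray short tube upright (7 deg), home (5 mm) in the hole that was empty, other tubes within 20 mm of their start; stray long tube in the fingers alone, at rest, stopper up, 35 to 55 deg from vertical, midpoint within 50 mm of the pad centre in plan, foot over 75 mm above the bench (horizontal distance between short_stray and free_place below 0.008 m and z of short_stray in the frame of rack between 0.006 and 0.017 m and angle between each of short_stray, long_a, long_b, short_a's own z axis and vertical below 0.12 rad and distance of each of long_a, long_b, short_a from where it was at the start of the episode below 0.02 m and contact force between long_stray and the fingers above 1 N and angle between long_stray's own z axis and vertical between 0.61 and 0.96 rad and horizontal distance between long_stray_mid and light_pad below 0.05 m and height (world z) of long_stray above 0.075 m and height (world z) of long_stray_mid above 0.11 m and linear speed of long_stray below 0.03 m/s and angular speed of long_stray below 0.2 rad/s and contact force between long_stray and rack below 0.05 N and contact force between long_stray and light_pad below 0.05 N and contact force between long_stray and bottle_far below 0.05 N and contact force between long_stray and bottle_left below 0.05 N and contact force between long_stray and flask below 0.05 N); the arm keeps its last pose, push and grip.
It fails at once if a stray tube is dropped (falls free at over 0.6 m/s) ((contact force between short_stray and the fingers below 0.05 N and linear speed of short_stray above 0.6 m/s) or (contact force between long_stray and the fingers below 0.05 N and linear speed of long_stray above 0.6 m/s)).
It fails at once if another tube is drawn or knocked out of its place (distance of any of long_a, long_b, short_a from where it was at the start of the episode above 0.03 m).
It fails at once if a bottle or the flask is shoved by more than 30 mm or tipped (distance of any of bottle_far, bottle_left, flask from where it was at the start of the episode above 0.03 m or angle between any of bottle_far, bottle_left, flask's own z axis and vertical above 0.3 rad).
It also fails if it takes over 58 s, if anything falls off the work surface, if the arm or the gripper's body presses on something with over 40 N, if the wrist force passes 120 N, or if a joint passes its speed limit or range.

## Working session

There is one attempt and no reset: what is moved stays moved. The work goes in short steps, Python scripts to look and compute and a tool call to move; the robot and the scene stay as the last step left them, time stands still between calls to the robot, and variables do not carry over. Pictures are saved under pics/ and viewed, at most 10 in all, crops included, and the job is handed in when it is done.

Besides the shell and the picture viewer there is one more tool, called after ">>>" in YAML: its name, and indented under it one key for each argument. drive_tool: Moves the arm, as the interface text tells. Its arguments: {"type":"object","properties":{"rows":{"type":"array"}},"required":["rows"]}

```bash
mkdir -p pics; cat > h.py <<'E'
import numpy as np, cv2
from rig import sensors, viewer, r
from scipy.spatial.transform import Rotation as R
def tool():
    s=sensors.read_state(); q=s["ee_rot"]; T=np.eye(4)
    T[:3,:3]=R.from_quat([q[1],q[2],q[3],q[0]]).as_matrix(); T[:3,3]=s["ee_pos"]; return T
def cam(n):
    T=tool(); c=viewer.read_camera(n)
    c["X"]=c["extrinsics"] if n!="wrist" else T@c["hand_eye"]; return c
def cloud(c):
    d=c["depth"]; v,u=np.mgrid[:480,:640]
    P=np.stack([(u-c["cx"])/c["fx"]*d,-(v-c["cy"])/c["fy"]*d,-d],-1)
    W=P@c["X"][:3,:3].T+c["X"][:3,3]; W[d==0]=np.nan; return W
def save(n,f): cv2.imwrite("pics/"+n,f[:,:,::-1])
E
python3 - <<'E'
from h import *
for n in("top","scene"):
    c=cam(n); save(n+"1.png",c["frame"]); np.savez(n+"1.npz",W=cloud(c),f=c["frame"],X=c["X"],k=[c["fx"],c["fy"],c["cx"],c["cy"]]); print(n,c["X"].round(2).tolist(),[k for k in c],c["fx"],c["cx"])
print(r.hold_point_z, tool().round(3).tolist(), sensors.read_state())
E
```

```text
top [[0.02, 0.99, -0.13, 468.49], [-1.0, 0.02, 0.03, 29.06], [0.03, 0.13, 0.99, 1225.88], [0.0, 0.0, 0.0, 1.0]] ['frame', 'depth', 'fx', 'fy', 'cx', 'cy', 'extrinsics', 'X'] 433.26936389796566 326.28688740710453
scene [[-0.81, -0.47, 0.35, 1041.77], [0.59, -0.63, 0.5, 627.66], [-0.02, 0.62, 0.79, 1051.64], [0.0, 0.0, 0.0, 1.0]] ['frame', 'depth', 'fx', 'fy', 'cx', 'cy', 'extrinsics', 'X'] 536.5262267720314 321.1094106339959
18.700000000000003 [[-0.955, 0.297, -0.0, 185.69], [0.297, 0.955, -0.001, 596.566], [0.0, -0.001, -1.0, 230.785], [0.0, 0.0, 0.0, 1.0]] {'clock': 0.1, 'joints': array([ 1.16337011e+00,  4.91498885e-01,  1.55939398e+00, -9.60666003e-06,
        1.09170473e+00, -1.05620774e-01]), 'joint_vel': array([-4.88797044e-05, -3.66338687e-04, -3.07613614e-03,  2.87806019e-03,
       -1.88602647e-03, -2.35538298e-03]), 'tau': array([ 2.75522456e-03, -6.19447160e+01, -2.62026161e+01, -5.43037606e-05,
        2.91353208e-03, -4.76475606e-06]), 'ee_pos': array([185.6899843 , 596.56626447, 230.78453751]), 'ee_rot': array([-1.23364784e-04,  1.50328448e-01,  9.88635982e-01, -4.87110884e-04]), 'wrist_force': array([1.11817693, 0.45080862, 0.25412475]), 'torque': array([ 0.00826386,  0.02639184, -0.02787077]), 'gripper_force': 0.0, 'gripper_width': 0.9992001043953016}
```

View pics/top1.png

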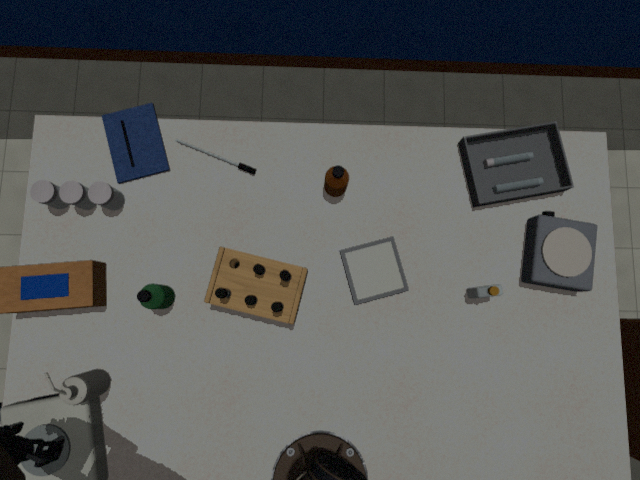

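View pics/scene1.png

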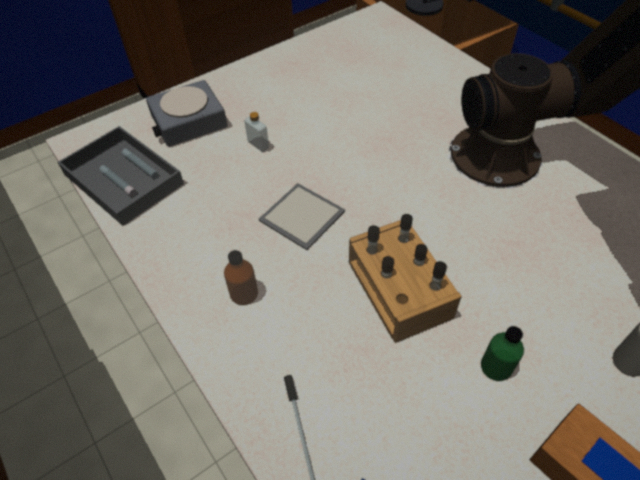

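The empty hole is the far row's left one, at top image (235,263). There are stoppers at (259,269) and (285,276) in the far row and at (222,293), (250,300) and (277,307) in the near row. The pad is centred near (374,270). Next I'll measure heights.

```bash
python3 - <<'E'
from h import *
z=np.load("top1.npz"); W=z["W"]; f=z["f"].astype(int); fx,fy,cx,cy=z["k"]; X=z["X"]
sub=np.zeros((480,640),bool); sub[240:330,200:312]=1
m=sub&(f.sum(2)<110)&(W[...,2]>100)
n,l,st,ce=cv2.connectedComponentsWithStats(m.astype(np.uint8))
for i in range(1,n):
    if st[i,4]<15: continue
    p=W[l==i]; t=p[:,2].max(); q=p[p[:,2]>np.median(p[:,2])-8]
    print(ce[i].round(1),st[i,4],"zmed",np.median(p[:,2]).round(1),"z",np.percentile(p[:,2],[10,50,90]).round(0),np.median(q,0).round(1),((q.max(0)+q.min(0))/2).round(1))
# rack board top plane mask
m=sub&(abs(W[...,2]-90)<5)
p=W[m][:,:2].astype(np.float32); print("board",m.sum(),cv2.minAreaRect(p),np.median(W[m][:,2]))
m=sub&(abs(W[...,2]-94)<9); print(cv2.minAreaRect(W[m][:,:2].astype(np.float32)))
# pad
s2=np.zeros_like(sub); s2[225:315,325:420]=1
m=s2&(abs(W[...,2]-11)<5)&(W[...,2]>6.5); print("pad",m.sum(),cv2.minAreaRect(W[m][:,:2].astype(np.float32)))
g=s2&(f.sum(2)<360);ys,xs=np.nonzero(g)
def ray(u,v,h):
    d=X[:3,:3]@np.array([(u-cx)/fx,-(v-cy)/fy,-1]); return X[:3,3]+d*(h-X[2,3])/d[2]
for u,v in[(340,252),(393,237),(408,289),(355,304)]: print(ray(u,v,11).round(1))
for u,v in[(235.,263.)]: print("hole",ray(u,v,90).round(1))
print("bench",np.median(W[330:400,200:270,2]),W[263,235])
c=f[225:330,195:310].astype(np.uint8); save("crop1.png",cv2.resize(c,None,fx=6.9,fy=5.7,interpolation=cv2.INTER_CUBIC)[:600,:800])
E
```

```text
[258.6 268.9] 85 zmed 137.2 z [131. 137. 140.] [551.5 165.3 137.6] [552.3 165.5 136. ]
[284.8 275. ] 84 zmed 162.3 z [158. 162. 165.] [535.9  98.  162.4] [537.1  97.  161. ]
[221.7 292.9] 107 zmed 161.4 z [136. 161. 164.] [489.4 250.7 162.2] [490.3 251.  160.3]
[250.4 299.8] 88 zmed 136.9 z [128. 137. 140.] [473.8 182.2 137.1] [473.8 182.5 135.5]
[276.6 306.6] 89 zmed 162.1 z [159. 162. 164.] [459.2 114.9 162.2] [459.2 115.2 160.3]
board 4190 ((514.4593505859375, 174.48171997070312), (238.27252197265625, 149.96575927734375), 77.20059204101562) 90.59147083181813
((514.55126953125, 174.47320556640625), (238.23809814453125, 150.0023193359375), 77.13831329345703)
pad 3058 ((571.2852172851562, -145.46632385253906), (239.5584716796875, 248.0746612548828), 87.29645538330078)
[613.6 -47.7  11. ]
[ 660.  -198.5   11. ]
[ 513.2 -240.5   11. ]
[468.7 -91.6  11. ]
hole [569.1 231.7  90. ]
bench nan [576.12562895 245.81236652  10.73815746]
```

The rack is centred at (514.5, 174.5) with its x axis at -12.8°. The stray short is at rack (-40, 0), the stray long at (40, -70), and the free hole at (40, 70). All heights match the sizes given.

The tool can't tilt, so I'll pivot the long tube in the pads against the rack's end wall. First I turn the tool so that its y lies along rack x and its x along rack y.

>>> drive_tool:
  rows:
    - [0,0,0,8.55,50]
    - [0,0,0,8.55,50]
    - [0,0,0,8.55,50]
    - [0,0,0,8.55,50]
    - [0,0,0,8.55,50]
    - [0,0,0,8.55,50]
    - [0,0,0,8.55,50]
    - [0,0,0,8.55,50]
    - [0,0,0,8.55,50]
    - [0,0,0,8.55,50]
    - [0,0,0,0,50]

```text
clock: 1.2
ee_pos: [185.7, 596.7, 231.0]
ee_rot: [0.0, 0.782, 0.623, -0.0]
wrist_force: [-0.3, 0.2, -0.1]
gripper_width: 0.587
gripper_force: 0.0
```

```bash
cat >> h.py <<'E'
C=np.array([514.5,174.5]); a=np.radians(-12.8); RX=np.array([np.cos(a),np.sin(a)]); RY=np.array([-np.sin(a),np.cos(a)])
def rk(x,y): return C+x*RX+y*RY
def go(x,y,z=None,raw=None):
    T=tool(); t=np.append(np.array(raw) if raw is not None else rk(x,y), T[2,3] if z is None else z)
    d=T[:3,:3].T@(t-T[:3,3]); s=sensors.read_state()
    print("tcp",T[:3,3].round(1),"rack",(RX@(T[:2,3]-C)).round(1),(RY@(T[:2,3]-C)).round(1),"shift/50",(d/50).round(3),"yaw_y",np.degrees(np.arctan2(T[1,1],T[0,1])).round(2),"w",(s["gripper_width"]*85.4).round(1),"f",s["wrist_force"].round(1),s["gripper_force"],"t",s["clock"])
E
python3 -c "
from h import *
go(0,0,raw=(474.6,182.8))"
```

```text
Traceback (most recent call last):
  File "h.py", line 20, in go
    print("tcp",T[:3,3].round(1),"rack",(RX@(T[:2,3]-C)).round(1),(RY@(T[:2,3]-C)).round(1),"shift/50",(d/50).round(3),"yaw_y",np.degrees(np.arctan2(T[1,1],T[0,1])).round(2),"w",(s["gripper_width"]*85.4).round(1),"f",s["wrist_force"].round(1),s["gripper_force"],"t",s["clock"])
                                                                                                                                                                                  ^^^^^^^^^^^^^^^^^^^^^^^^^^^^^^^
AttributeError: 'float' object has no attribute 'round'
```

```bash
sed -i 's/(s\["gripper_width"\]\*85.4).round(1)/round(s["gripper_width"]*85.4,1)/' h.py
python3 -c "
from h import *
go(0,0,raw=(474.6,182.8))"
```

```text
tcp [185.7 596.7 231. ] rack -414.2 338.8 shift/50 [-6.776e+00  7.483e+00  3.000e-03] yaw_y -12.92 w 50.1 f [-0.3  0.2 -0.1] 0.0 t 1.2
```

>>> drive_tool:
  rows:
    - [-0.56,0.62,0,0,50]
    - [-0.56,0.62,0,0,50]
    - [-0.56,0.62,0,0,50]
    - [-0.56,0.62,0,0,50]
    - [-0.56,0.62,0,0,50]
    - [-0.56,0.62,0,0,50]
    - [-0.56,0.62,0,0,50]
    - [-0.56,0.62,0,0,50]
    - [-0.56,0.62,0,0,50]
    - [-0.56,0.62,0,0,50]
    - [-0.56,0.62,0,0,50]
    - [0,0,0,0,50]

```text
clock: 2.4
ee_pos: [452.3, 217.8, 231.2]
ee_rot: [0.0, 0.781, 0.624, 0.0]
wrist_force: [-0.1, -0.2, -0.4]
gripper_width: 0.581
gripper_force: 0.0
```

```bash
python3 -c "
from h import *
c=cam('wrist');save('w1.png',c['frame']);np.savez('w1.npz',W=cloud(c),f=c['frame'],X=c['X'],k=[c['fx'],c['fy'],c['cx'],c['cy']]);print(c['hand_eye'].round(2))
go(0,0,raw=(474.6,182.8))"
```

```text
[[   0.      0.95    0.31   77.97]
 [   1.     -0.      0.      1.24]
 [   0.      0.31   -0.95 -142.85]
 [   0.      0.      0.      1.  ]]
tcp [451.1 219.3 231.1] rack -71.8 29.6 shift/50 [-0.608  0.62  -0.   ] yaw_y -12.76 w 49.9 f [-1.   0.  -0.1] 0.0 t 2.45
```

View pics/w1.png

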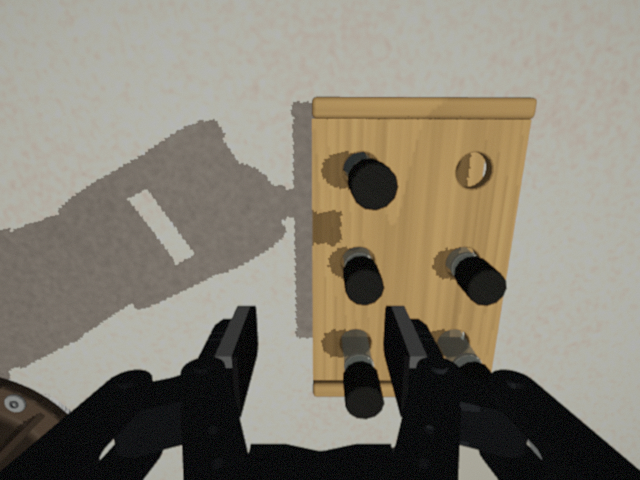

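The wrist view confirms the layout: the empty hole is at (474,170) and the stray short's stopper at (363,285). I'll cross-check the stopper positions with the wrist depth.

```bash
python3 - <<'E'
from h import *
z=np.load("w1.npz"); W=z["W"]; X=z["X"]; fx,fy,cx,cy=z["k"]
for n,(u0,v0),(x,y),h in[("short_stray",(364,287),(-40,0),137),("long_a",(373,184),(-40,70),162),("short_a",(483,284),(40,0),137)]:
    m=np.zeros((480,640),bool); m[v0-28:v0+28,u0-28:u0+28]=1
    p=W[m&(abs(W[...,2]-h)<3)]; c,rad=cv2.minEnclosingCircle(p[:,:2].astype(np.float32)); print(n,len(p),np.mean(p,0).round(1),np.round(c,1),round(rad,1),"exp",rk(x,y).round(1))
d=X[:3,:3]@np.array([(474-cx)/fx,-(170-cy)/fy,-1]);print("hole",(X[:3,3]+d*(90-X[2,3])/d[2]).round(1),rk(40,70).round(1))
E
```

```text
short_stray 1151 [475.4 185.6 137. ] [475.5 184.9] 13.0 exp [475.5 183.4]
long_a 1774 [491.  253.3 162.2] [491.1 252.9] 13.0 exp [491.  251.6]
short_a 1157 [552.8 167.8 137. ] [553.5 167.1] 13.3 exp [553.5 165.6]
hole [569.2 235.5  90. ] [569.  233.9]
```

>>> drive_tool:
  rows:
    - [-0.3,0.31,0,0,55]
    - [-0.3,0.31,0,0,55]
    - [0,0,0,0,55]
    - [0,0,0,0,55]

```text
clock: 2.85
ee_pos: [473.1, 185.5, 231.2]
ee_rot: [-0.0, 0.781, 0.625, -0.0]
wrist_force: [0.3, -0.3, -0.2]
gripper_width: 0.644
gripper_force: 0.0
```

```bash
python3 -c "
from h import *
go(0,0,103,raw=(474.9,183.0))"
```

```text
tcp [473.1 185.5 231.2] rack -42.8 1.5 shift/50 [-0.041  0.047  2.564] yaw_y -12.68 w 55.0 f [ 0.3 -0.3 -0.2] 0.0 t 2.85
```

>>> drive_tool:
  rows:
    - [-0.015,0.05,0,0,50]
    - [0,0,0.5,0,50]
    - [0,0,0.5,0,50]
    - [0,0,0.5,0,50]
    - [0,0,0.4,0,50]
    - [0,0,0.3,0,50]
    - [0,0,0.2,0,50]
    - [0,0,0.14,0,50]
    - [0,0,0,0,50]
    - [0,0,0,0,50]

```text
clock: 3.85
ee_pos: [476.1, 183.7, 104.7]
ee_rot: [0.0, 0.781, 0.624, 0.0]
wrist_force: [0.8, 0.3, -0.3]
gripper_width: 0.579
gripper_force: 0.0
```

```bash
python3 -c "
from h import *
go(-40,0,104)"
```

```text
tcp [476.1 183.7 104.7] rack -39.4 0.5 shift/50 [-0.01  -0.011  0.015] yaw_y -12.77 w 49.5 f [ 0.8  0.3 -0.3] 0.0 t 3.85
```

>>> drive_tool:
  rows:
    - [0,0,0,0,36]
    - [0,0,0,0,32]
    - [0,0,0,0,30]
    - [0,0,0,0,28]
    - [0,0,0,0,26]
    - [0,0,0,0,22]
    - [0,0,0,0,15]
    - [0,0,0,0,10]
    - [0,0,0,0,10]
    - [0,0,0,0,10]
    - [0,0,0,0,10]

```text
clock: 4.95
ee_pos: [475.7, 183.6, 104.5]
ee_rot: [-0.0, 0.781, 0.624, -0.0]
wrist_force: [-3.1, 0.8, 5.4]
gripper_width: 0.277
gripper_force: 58.5
```

```bash
python3 -c "
from h import *
go(-40,0,104)"
```

```text
tcp [475.7 183.6 104.5] rack -39.9 0.2 shift/50 [-0.005 -0.003  0.01 ] yaw_y -12.79 w 23.7 f [-3.1  0.8  5.4] 58.485567569732666 t 4.95
```

>>> drive_tool:
  rows:
    - [0,0,-0.1,0,10]
    - [0,0,-0.2,0,10]
    - [0,0,-0.2,0,10]
    - [0,0,-0.2,0,10]
    - [0,0,-0.2,0,10]
    - [0,0,-0.2,0,10]
    - [0,0,-0.25,0,10]
    - [0,0,-0.25,0,10]
    - [0,0,-0.2,0,10]
    - [0,0,-0.2,0,10]
    - [0,0,0,0,10]
    - [0,0,0,0,10]

```text
clock: 6.15
ee_pos: [475.9, 183.5, 204.3]
ee_rot: [0.0, 0.781, 0.624, 0.0]
wrist_force: [0.4, -0.2, -1.2]
gripper_width: 0.279
gripper_force: 58.8
```

```bash
python3 -c "
from h import *
go(40,70)
c=cam('scene');save('s2.png',cv2.resize(c['frame'][150:370,300:520],None,fx=2.7,fy=2.7))"
```

```text
tcp [475.9 183.5 204.3] rack -39.7 0.2 shift/50 [1.395 1.594 0.   ] yaw_y -12.79 w 23.8 f [ 0.4 -0.2 -1.2] 58.82079005241394 t 6.15
```

View pics/s2.png

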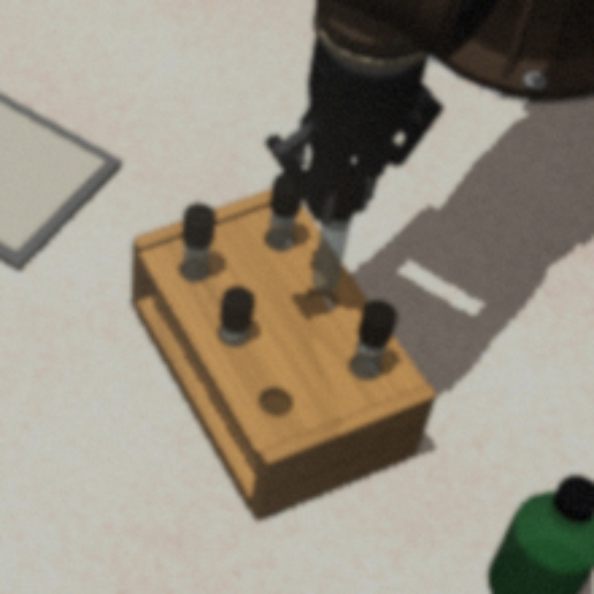

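The short tube is out and hanging straight. Now I'll carry it over the empty hole.

>>> drive_tool:
  rows:
    - [0.1,0.12,0,0,10]
    - [0.2,0.23,0,0,10]
    - [0.25,0.28,0,0,10]
    - [0.25,0.28,0,0,10]
    - [0.25,0.28,0,0,10]
    - [0.2,0.23,0,0,10]
    - [0.1,0.12,0,0,10]
    - [0.045,0.055,0,0,10]
    - [0,0,0,0,10]
    - [0,0,0,0,10]
    - [0,0,0,0,10]

```text
clock: 7.3
ee_pos: [568.8, 233.7, 204.5]
ee_rot: [-0.0, 0.781, 0.624, 0.0]
wrist_force: [0.1, -0.0, -0.4]
gripper_width: 0.278
gripper_force: 58.8
```

```bash
python3 -c "
from h import *
go(40,70,104.5)"
```

```text
tcp [568.8 233.7 204.5] rack 39.8 69.8 shift/50 [0.004 0.003 1.999] yaw_y -12.8 w 23.8 f [ 0.1 -0.  -0.4] 58.81659150123596 t 7.3
```

>>> drive_tool:
  rows:
    - [0,0,0.1,0,10]
    - [0,0,0.1,0,10]
    - [0,0,0.1,0,10]
    - [0,0,0.1,0,10]
    - [0,0,0.1,0,10]
    - [0,0,0.1,0,10]
    - [0,0,0.1,0,10]
    - [0,0,0,0,10]

```text
clock: 8.1
ee_pos: [568.9, 233.8, 168.5]
ee_rot: [-0.0, 0.781, 0.624, -0.001]
wrist_force: [-0.1, -0.1, -0.8]
gripper_width: 0.278
gripper_force: 58.8
```

>>> drive_tool:
  rows:
    - [0,0,0.1,0,10]
    - [0,0,0.1,0,10]
    - [0,0,0.1,0,10]
    - [0,0,0.1,0,10]
    - [0,0,0.1,0,10]
    - [0,0,0.1,0,10]
    - [0,0,0.1,0,10]
    - [0,0,0.1,0,10]
    - [0,0,0.1,0,10]
    - [0,0,0.1,0,10]
    - [0,0,0,0,10]

```text
clock: 9.2
ee_pos: [568.9, 233.8, 118.5]
ee_rot: [-0.0, 0.781, 0.624, -0.0]
wrist_force: [0.6, -0.5, 0.1]
gripper_width: 0.277
gripper_force: 58.8
```

>>> drive_tool:
  rows:
    - [0,0,0.06,0,10]
    - [0,0,0.06,0,10]
    - [0,0,0.06,0,10]
    - [0,0,0.06,0,10]
    - [0,0,0.03,0,10]
    - [0,0,0,0,10]

```text
clock: 9.8
ee_pos: [569.1, 233.9, 105.5]
ee_rot: [-0.0, 0.781, 0.624, -0.0]
wrist_force: [-0.8, 0.5, 0.3]
gripper_width: 0.276
gripper_force: 58.8
```

```bash
python3 -c "
from h import *
go(40,70,104.5)"
```

```text
tcp [569.1 233.9 105.5] rack 40.1 70.0 shift/50 [-0.    -0.001  0.021] yaw_y -12.79 w 23.6 f [-0.8  0.5  0.3] 58.81680607795715 t 9.8
```

>>> drive_tool:
  rows:
    - [0,0,0.02,0,10]
    - [0,0,0.01,0,10]
    - [0,0,0.01,0,10]
    - [0,0,0,0,10]

```text
clock: 10.2
ee_pos: [569.3, 234.0, 104.6]
ee_rot: [0.0, 0.781, 0.624, 0.0]
wrist_force: [-2.4, -0.5, 6.7]
gripper_width: 0.277
gripper_force: 59.7
```

Contact is at the expected seating height, so I'll release and rise.

>>> drive_tool:
  rows:
    - [0,0,0,0,26]
    - [0,0,0,0,28]
    - [0,0,0,0,30]
    - [0,0,0,0,34]
    - [0,0,0,0,40]
    - [0,0,0,0,46]
    - [0,0,0,0,50]
    - [0,0,0,0,50]
    - [0,0,0,0,50]
    - [0,0,0,0,50]

```text
clock: 11.2
ee_pos: [569.2, 233.9, 103.8]
ee_rot: [-0.0, 0.781, 0.624, 0.0]
wrist_force: [0.3, 0.7, 0.1]
gripper_width: 0.588
gripper_force: 0.0
```

>>> drive_tool:
  rows:
    - [0,0,-0.1,0,50]
    - [0,0,-0.3,0,50]
    - [0,0,-0.5,0,50]
    - [0,0,-0.5,0,50]
    - [0,0,-0.5,0,50]
    - [0,0,-0.3,0,50]
    - [0,0,-0.2,0,50]
    - [0,0,0,0,50]
    - [0,0,0,0,50]

```text
clock: 12.1
ee_pos: [568.9, 233.8, 223.3]
ee_rot: [-0.0, 0.781, 0.624, -0.0]
wrist_force: [-0.1, -1.3, -0.3]
gripper_width: 0.587
gripper_force: 0.0
```

```bash
python3 - <<'E'
from h import *
c=cam('scene');save('s3.png',cv2.resize(c['frame'][150:370,300:520],None,fx=2.7,fy=2.7))
for n in ("top","scene"):
    c=cam(n); W=cloud(c); m=(c["frame"].astype(int).sum(2)<150)
    for h,x,y in((137,40,70),(162,40,-70)):
        d=np.linalg.norm(W[...,:2]-rk(x,y),axis=2); p=W[m&(d<18)&(W[...,2]>h-30)&(W[...,2]<h+6)]; print(n,(x,y),len(p),p.mean(0).round(1) if len(p) else 0,np.percentile(p[:,2],95).round(1) if len(p) else 0)
go(40,-70)
E
```

```text
top (40, 70) 0 0 0
top (40, -70) 87 [536.1  96.8 161. ] 165.1
scene (40, 70) 174 [569.5 240.  131.8] 139.9
scene (40, -70) 124 [539.5 104.8 155.9] 165.0
tcp [568.9 233.8 222.8] rack 39.9 69.9 shift/50 [-2.798e+00  2.000e-03  2.000e-03] yaw_y -12.79 w 49.9 f [-0.3 -1.   0.2] 0.0 t 12.25
```

View pics/s3.png

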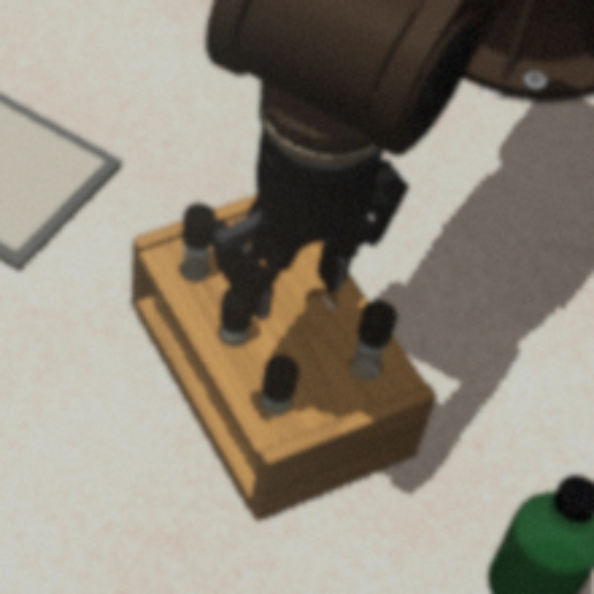

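The short tube stands seated and upright in the formerly empty hole, with its top at the short height. Next is the long stray.

>>> drive_tool:
  rows:
    - [-0.2,0,0,0,50]
    - [-0.4,0,0,0,50]
    - [-0.5,0,0,0,50]
    - [-0.5,0,0,0,50]
    - [-0.5,0,0,0,50]
    - [-0.4,0,0,0,50]
    - [-0.2,0,0,0,50]
    - [-0.1,0,0,0,50]
    - [0,0,0,0,50]
    - [0,0,0,0,50]

```text
clock: 13.25
ee_pos: [538.3, 97.7, 223.8]
ee_rot: [-0.0, 0.781, 0.624, 0.0]
wrist_force: [0.3, 0.9, 0.8]
gripper_width: 0.584
gripper_force: 0.0
```

>>> drive_tool:
  rows:
    - [0,0,0.3,0,50]
    - [0,0,0.5,0,50]
    - [0,0,0.5,0,50]
    - [0,0,0.4,0,50]
    - [0,0,0.2,0,50]
    - [0,0,0,0,50]
    - [0,0,0,0,50]

```text
clock: 13.95
ee_pos: [538.6, 97.7, 129.3]
ee_rot: [0.0, 0.781, 0.624, 0.0]
wrist_force: [0.2, -0.1, -0.1]
gripper_width: 0.585
gripper_force: 0.0
```

>>> drive_tool:
  rows:
    - [0,0,0,0,36]
    - [0,0,0,0,32]
    - [0,0,0,0,30]
    - [0,0,0,0,28]
    - [0,0,0,0,26]
    - [0,0,0,0,22]
    - [0,0,0,0,15]
    - [0,0,0,0,10]
    - [0,0,0,0,10]
    - [0,0,0,0,10]
    - [0,0,0,0,10]

```text
clock: 15.05
ee_pos: [538.0, 97.4, 129.1]
ee_rot: [-0.0, 0.781, 0.624, -0.0]
wrist_force: [-1.5, 0.1, 5.9]
gripper_width: 0.281
gripper_force: 58.5
```

```bash
python3 -c "
from h import *
go(40,-70,250)"
```

```text
tcp [538.   97.4 129.1] rack 40.0 -70.0 shift/50 [-0.000e+00 -1.000e-03 -2.418e+00] yaw_y -12.79 w 24.0 f [-1.5  0.1  5.9] 58.52728486061096 t 15.05
```

>>> drive_tool:
  rows:
    - [0,0,-0.1,0,10]
    - [0,0,-0.2,0,10]
    - [0,0,-0.2,0,10]
    - [0,0,-0.2,0,10]
    - [0,0,-0.2,0,10]
    - [0,0,-0.2,0,10]
    - [0,0,-0.25,0,10]
    - [0,0,-0.25,0,10]
    - [0,0,-0.25,0,10]
    - [0,0,-0.25,0,10]
    - [0,0,-0.1,0,10]
    - [0,0,0,0,10]

```text
clock: 16.25
ee_pos: [538.4, 97.3, 239.6]
ee_rot: [0.0, 0.781, 0.624, 0.001]
wrist_force: [-0.4, 0.7, -1.0]
gripper_width: 0.277
gripper_force: 58.8
```

>>> drive_tool:
  rows:
    - [-0.1,0,0,0,10]
    - [-0.2,0,0,0,10]
    - [-0.25,0,0,0,10]
    - [-0.25,0,0,0,10]
    - [-0.25,0,0,0,10]
    - [-0.2,0,0,0,10]
    - [-0.1,0,0,0,10]
    - [-0.05,0,0,0,10]
    - [0,0,0,0,10]

```text
clock: 17.15
ee_pos: [522.7, 28.9, 238.8]
ee_rot: [-0.0, 0.782, 0.624, 0.0]
wrist_force: [-0.1, 0.3, -1.7]
gripper_width: 0.277
gripper_force: 58.8
```

```bash
python3 -c "
from h import *
go(40,-135,139)
c=cam('scene');save('s4.png',cv2.resize(c['frame'][110:330,280:500],None,fx=2.7,fy=2.7))"
```

```text
tcp [522.7  28.9 238.8] rack 40.3 -140.2 shift/50 [ 0.103 -0.005  1.996] yaw_y -12.81 w 23.7 f [-0.1  0.3 -1.7] 58.83249521255493 t 17.15
```

View pics/s4.png

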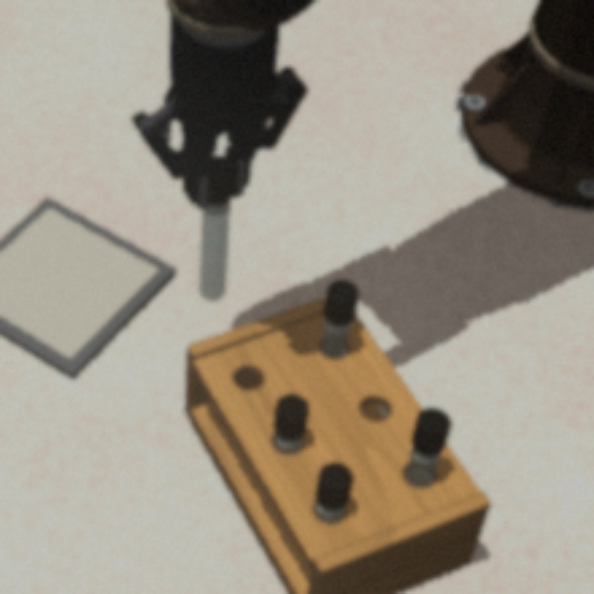

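The tube hangs vertically, clear of the rack's right end. I'll lower it beside the end wall.

>>> drive_tool:
  rows:
    - [0,0,0.2,0,10]
    - [0,0,0.3,0,10]
    - [0,0,0.4,0,10]
    - [0,0,0.4,0,10]
    - [0,0,0.4,0,10]
    - [0,0,0.2,0,10]
    - [0,0,0.1,0,10]
    - [0,0,0,0,10]
    - [0.1,0,0,0,10]
    - [0.1,0,0,0,10]
    - [0,0,0,0,10]

```text
clock: 18.3
ee_pos: [525.3, 39.3, 139.5]
ee_rot: [0.001, 0.781, 0.624, 0.0]
wrist_force: [-0.8, -2.6, -0.2]
gripper_width: 0.277
gripper_force: 58.9
```

>>> drive_tool:
  rows:
    - [0.1,0,0,0,10]
    - [0.1,0,0,0,10]
    - [0.1,0,0,0,10]
    - [0,0,0,0,10]

```text
clock: 18.7
ee_pos: [528.2, 53.3, 139.2]
ee_rot: [0.0, 0.781, 0.624, -0.0]
wrist_force: [-1.5, -6.3, 2.6]
gripper_width: 0.276
gripper_force: 59.5
```

```bash
python3 -c "
from h import *
go(40,-70,139)"
```

```text
tcp [528.2  53.3 139.2] rack 40.2 -115.2 shift/50 [ 0.903 -0.003  0.003] yaw_y -12.74 w 23.6 f [-1.5 -6.3  2.6] 59.52327489852905 t 18.7
```

Torque friction is low, at about 6 N, and the tube is pivoting. I'll keep going in small steps.

>>> drive_tool:
  rows:
    - [0.1,0,0,0,10]
    - [0.1,0,0,0,10]
    - [0.1,0,0,0,10]
    - [0.1,0,0,0,10]
    - [0.1,0,0,0,10]
    - [0.1,0,0,0,10]
    - [0.1,0,0,0,10]
    - [0.1,0,0,0,10]
    - [0.1,0,0,0,10]
    - [0,0,0,0,10]

```text
clock: 19.7
ee_pos: [538.2, 97.6, 139.3]
ee_rot: [0.0, 0.781, 0.624, 0.0]
wrist_force: [-0.9, -2.5, 4.4]
gripper_width: 0.276
gripper_force: 58.9
```

```bash
python3 -c "
from h import *
go(40,-70,139)
c=cam('scene');save('s5.png',cv2.resize(c['frame'][110:330,280:500],None,fx=2.7,fy=2.7))"
```

```text
tcp [538.2  97.6 139.3] rack 40.2 -69.7 shift/50 [-0.006 -0.004  0.005] yaw_y -12.76 w 23.6 f [-0.9 -2.5  4.4] 58.94235849380493 t 19.7
```

View pics/s5.png

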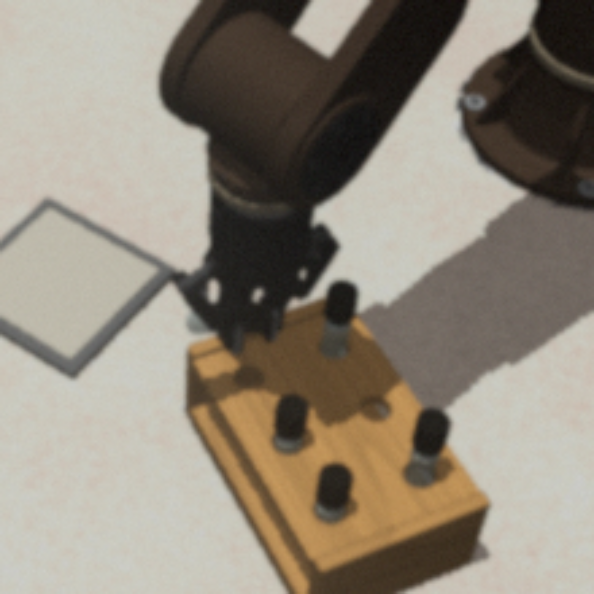

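The foot sticks out at (195,320), so the tube is slanted over the wall. I'll raise it and carry it to the pad, where the grasp target is about rack (119, -258).

>>> drive_tool:
  rows:
    - [0,0,-0.1,0,10]
    - [0,0,-0.2,0,10]
    - [0,0,-0.3,0,10]
    - [0,0,-0.4,0,10]
    - [0,0,-0.4,0,10]
    - [0,0,-0.4,0,10]
    - [0,0,-0.3,0,10]
    - [0,0,-0.2,0,10]
    - [0,0,-0.1,0,10]
    - [0,0,0,0,10]

```text
clock: 20.75
ee_pos: [538.2, 97.4, 259.2]
ee_rot: [0.0, 0.781, 0.624, 0.0]
wrist_force: [-0.3, -0.9, -1.0]
gripper_width: 0.282
gripper_force: 59.0
```

>>> drive_tool:
  rows:
    - [-0.1,0.05,0,0,10]
    - [-0.3,0.12,0,0,10]
    - [-0.45,0.18,0,0,10]
    - [-0.45,0.2,0,0,10]
    - [-0.45,0.2,0,0,10]
    - [-0.45,0.2,0,0,10]
    - [-0.45,0.2,0,0,10]
    - [-0.45,0.18,0,0,10]
    - [-0.35,0.12,0,0,10]
    - [-0.2,0.08,0,0,10]
    - [-0.1,0.04,0,0,10]
    - [0,0,0,0,10]

```text
clock: 21.95
ee_pos: [573.1, -103.5, 258.5]
ee_rot: [-0.0, 0.782, 0.624, -0.0]
wrist_force: [-0.1, -0.4, -0.3]
gripper_width: 0.275
gripper_force: 59.0
```

```bash
python3 -c "
from h import *
go(119,-258)
c=cam('scene');save('s6.png',cv2.resize(c['frame'][60:360,180:480],None,fx=2,fy=2))
np.savez('s6.npz',X=c['X'],k=[c['fx'],c['fy'],c['cx'],c['cy']])"
```

```text
tcp [ 573.1 -103.5  258.5] rack 118.8 -258.1 shift/50 [ 0.001  0.005 -0.   ] yaw_y -12.84 w 23.4 f [-0.1 -0.4 -0.3] 59.00319278240204 t 21.95
```

View pics/s6.png

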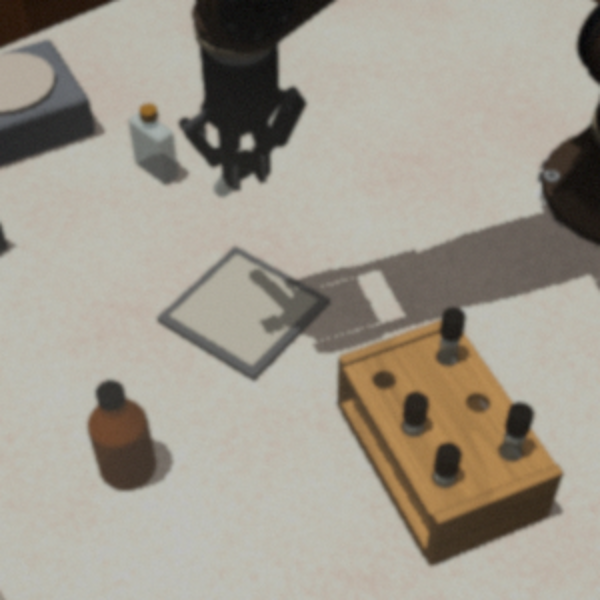

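The tube's foot shows at crop (225,188), which is full-image pixel (292,154). I'll intersect that ray with the tube's swing plane.

```bash
python3 - <<'E'
from h import *
z=np.load("s6.npz"); X=z["X"]; fx,fy,cx,cy=z["k"]
T=tool(); g=T[:3,3]-18.7*T[:3,2]; n=T[:3,1]
for u,v in[(292,151),(292,154),(290,154),(294,154)]:
    d=X[:3,:3]@np.array([(u-cx)/fx,-(v-cy)/fy,-1]); p=X[:3,3]+d*(n@(g-X[:3,3]))/(n@d); e=p-g
    print(p.round(1),"len",np.linalg.norm(e).round(1),"tilt",np.degrees(np.arctan2(-e@T[:3,0],-e[2])).round(1))
c=cam("top"); W=cloud(c); rel=(W-g)@T[:3,:3]
m=(abs(rel[...,1])<13)&(rel[...,0]<-30)&(rel[...,0]>-140)&(W[...,2]>60)
p=rel[m]; print(len(p)); 
for q in p[::max(1,len(p)//12)]: print(q.round(0))
E
```

```text
[ 557.5 -171.3  202.1] len 102.9 tilt 43.0
[ 557.1 -173.   191.2] len 112.2 tilt 39.9
[ 553.8 -187.6  178.6] len 131.6 tilt 41.4
[ 560.4 -158.8  203.4] len 93.6 tilt 37.9
363
[ -31.   13. -277.]
[ -43.   10. -278.]
[ -61.   13. -281.]
[ -45.    7. -273.]
[ -55.    6. -285.]
[ -34.   -2. -281.]
[ -44.   -2. -289.]
[ -57.   -1. -288.]
[ -35.   -8. -280.]
[ -45.   -9. -291.]
[ -56.   -8. -291.]
[ -55.  -12. -294.]
[-88.  -8.  99.]
```

```bash
python3 - <<'E'
from h import *
T=tool(); g=T[:3,3]-18.7*T[:3,2]
for n in("scene","wrist","top"):
    c=cam(n); W=cloud(c); rel=(W-g)@T[:3,:3]
    m=(abs(rel[...,1])<16)&(rel[...,2]>22)&(W[...,2]>60)&(abs(rel[...,0])<140)
    p=rel[m]; print(n,len(p))
    if len(p): print(p.min(0).round(),p.max(0).round()); [print(q.round(0)) for q in p[np.argsort(p[:,2])][::max(1,len(p)//12)]]
    if n=="wrist": save("w7.png",c["frame"])
E
```

```text
scene 64
[-88.  -8.  29.] [-17.   8. 105.]
[-17.  -3.  29.]
[-50.   7.  56.]
[-54.   8.  62.]
[-64.   7.  67.]
[-51.   3.  70.]
[-57.   5.  75.]
[-62.   6.  78.]
[-59.  -2.  82.]
[-65.   5.  85.]
[-67.   5.  89.]
[-88.   7.  94.]
[-88.   7.  97.]
[-82.   7. 101.]
wrist 0
top 22
[-93.  -9.  51.] [-54.  -5.  98.]
[-54.  -8.  51.]
[-63.  -8.  59.]
[-61.  -8.  61.]
[-59.  -9.  62.]
[-69.  -8.  67.]
[-67.  -8.  68.]
[-72.  -7.  70.]
[-65.  -9.  71.]
[-76.  -8.  76.]
[-78.  -8.  76.]
[-74.  -9.  78.]
[-71.  -9.  78.]
[-81.  -7.  78.]
[-83.  -8.  85.]
[-81.  -9.  87.]
[-85.  -7.  87.]
[-93.  -5.  89.]
[-88.  -6.  91.]
[-91.  -6.  93.]
[-92.  -7.  96.]
[-90.  -8.  97.]
[-88.  -9.  98.]
```

View pics/w7.png

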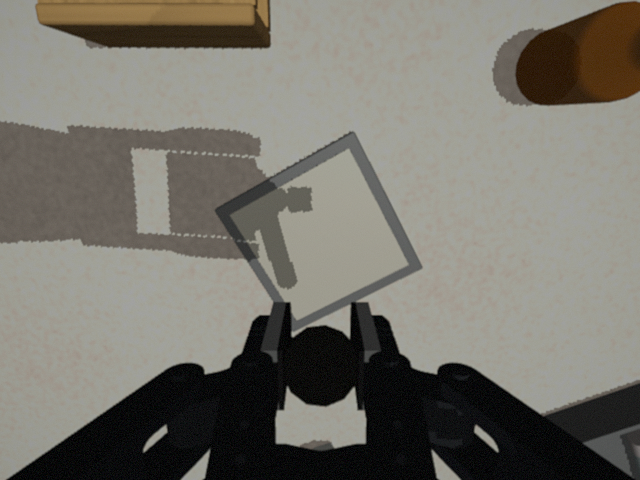

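Depth points along the tube run to a foot at tool (-93, +97). That gives a tilt of about 44°, a foot height of about 180 mm, and a midpoint over the pad centre. The wrist view shows the stopper gripped at (320,365). Handing in.

>>> drive_tool:
  rows:
    - [0,0,0,0,10]
    - [0,0,0,0,10]
    - [0,0,0,0,10]

```text
clock: 22.5
ee_pos: [573.2, -102.7, 258.8]
ee_rot: [0.0, 0.781, 0.624, 0.0]
wrist_force: [0.7, -0.6, -1.0]
gripper_width: 0.278
gripper_force: 59.0
```

```bash
python3 -c "
from h import *
print(r.hand_in())"
```

```text
the job is handed in; nothing more can be done
None
```

I handed the job in at 22.5 s, with no verdict returned: the stray short tube is home in the short row's empty hole, and the stray long tube is held still over the pad centre, tilted about 44° with its foot about 180 mm up.

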